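# Check the spring travel of a specimen tilt stage

### The arm

A 6-joint arm with a two-finger parallel gripper is mounted at the origin on the work surface. World frame = base frame: x ahead of the robot, y to its left, z up, the work surface at z = 0. Lengths are in m, angles in degrees, forces in N, time in s.
With the tool pointing down it reaches from about 0.3 to 0.75 m from the base axis. Payload 8.5 kg.
Tool frame: the origin (TCP) lies at the very end of the fingers, on their centre line; the grasp point (between the pads) lies 19 mm behind it; z points along the fingers, y is the direction in which the jaws open and shut (so a half turn about z gives the same grasp; the last joint's range is limited). The gripper opens to 85 mm and grips with 20 to 120 N. Pads are 22 mm wide; open, the fingers measure 114 mm over their backs; the gripper's body (76 mm by 85 mm) begins 54 mm behind the grasp point. The pads swing forward as they close: fully open they stand 13 mm farther back than shut.
Start: joints at [53.784, 21.807, 74.336, -0, 83.858, -12.336], TCP at [0.223, 0.503, 0.231] pointing down, gripper open.
Joint ranges: [-178.18, 178.18], [-50.72, 133.34], [12.68, 142.11], [-81.47, 261.47], [9.98, 163.14], [-165.26, 165.26]. Speed limits (degrees/s): [136.94, 136.94, 180, 180, 180, 180].

### API

Orientations are given as a 3x3 rotation matrix whose columns are the frame's x, y, z axes.
In Python, from rig import status, vision, env gives the robot as it stands.
- The arm moves only by the tool send_rows, never from a script. Its argument "targets" is a list of rows, each a list of 7 numbers: the shift along the tool's x, y, z in units of 50 mm (1.0 is 50 mm), then the turn, a rotation vector about the tool's x, y, z in units of 8 degrees (1.0 is 8 degrees), then the finger opening in mm, from 0 to 85.4. A call has 1 to 5 rows; each row is the pose to reach, as a shift and turn from the pose commanded when the call began, along the tool's axes at that moment; what a row does not reach only later rows make up. A row lasts 1/8 s, in which the tool goes at most 62.5 mm and 10.7 degrees, less where a joint would pass 70% of its speed; a pose out of reach is approached as far as the arm can. A call with a gripper value outside its range is refused whole. The fingers move at their own pace and stop on an object; "grip_force" is the grip in N (left out, the last holds). Time passes only in rows, so rows that repeat a pose let the fingers close. It gives the time, the measured TCP pose, the force and the opening at its end, in the units of the state.
- status.observe(): the state, without advancing time (a new reading comes with each control period).
- vision.get_image(name): name is "side" or "top" or "wrist"; returns (picture, depth): 480x640x3 uint8, red, green, blue; 480x640 float32, m along the optical axis (not along the pixel's ray), 0 where there is no reading.
- vision.camera_model(name): a dict with "camera_matrix" (3x3 intrinsics, pixels), "view" (4x4, takes a point from world to camera coordinates); the wrist camera has in their place "T_tool_cam" (4x4, takes a point from camera to tool coordinates, whose origin is the TCP and whose axes are the flange's). Camera axes: x right, y down, z forward; pixel columns grow to the right and rows downward; lengths in m; the calibration is good to about 2 mm. The wrist camera is an equidistant fisheye: a pixel r from the principal point sees the ray r / f radians off the axis. A picture is of the moment at which its call begins: read the wrist's pose just before it. camera_model takes no time and is no camera call.
- env.close_job(): hands the job in, once; it reports no verdict.
Trained networks look in the newest picture that a camera, given by its name, has taken for a name from the list of things; names that differ only in an ending like _2 or _b are one class to them, and where a whole thing is asked for, a point or a joint stands for the part that bears it (a point fixed in the world has none). Each returns a list of dicts, best first, with "p" (0 to 1); they miss things now and then, are a little off and sometimes report something else, mostly with a low value. They report only what shows in the picture. A call takes as long as a camera call.
- vision.masks_of(camera, label): "pixels" (480x640 bool, what is visible of it) and "extent" ([left, top, right, bottom] in pixels, round what is visible of it).
The state is a dict: "time_s": time; "q": joint angles; "qvel": joint speeds; "joint_efforts": joint torques, N m; "position": TCP position; "tool_rot": TCP orientation; "ft_force": force on the tool from outside, world axes, zero at the start; "wrist_torque": the same for the moment, N m; "grip_width": finger opening in m.
Only numpy, scipy, OpenCV 4.12 (cv2) and the standard library are available. Lean on these libraries where they do the work, as an engineer would, in place of code of your own. Each camera call takes 0.05 s, during which the arm holds its last target.

### The job

Two identical tilt stages stand on the bench: on the one that carries the round black specimen, press the domed pad on the sprung corner down with a fingertip until the pointer at the opposite corner has risen level with the index collar on its scale, without running the pointer on past the collar. Hold it level there for about two seconds, then take the finger away so that the plate springs back to rest. Grasp nothing, do not touch the specimen, do not press the empty stage, and leave the collar and the other things on the bench where they are.

Things in the scene. Friction and masses are not known exactly. Their poses are not given: they have to be found in the camera images.
- stage_padtop (a point): top of the domed pad (round aluminium button, 30 mm across, 8.5 mm high) on the sprung corner, the one nearest the robot with a coil spring under it, of the square tilt plate (130 x 130 x 10 mm) of the stage that carries the specimen. 73.5 mm above the bench at rest. Its frame turns with the plate: x runs along the plate's diagonal from pad to pointer, z is up at rest
- stage: the whole stage that carries the specimen: grey-painted base (about 280 x 150 mm, 20 mm high), tilt plate and upright scale. Origin on the bench under the middle of the tilt plate, x level from pad to pointer. Pressing straight down on its pad takes about 3.5 N to start and rises about 0.6 N per mm; the plate springs back on its own
- stage_tilt (a joint): tilt of that stage's plate in rad: 0 at rest, grows as the pad goes down and the pointer rises; stop at 0.32. The pivot axis lies level across the plate's two side corners, 70 mm from the pad's centre towards the pointer and 13.5 mm below the resting pad top
- stage_pointer (a point): tip of that stage's dark steel pointer (5 mm high, 10 mm wide), a bar from the corner opposite the pad; the tip lies 168 mm from the pivot axis, 60 mm above the bench at rest, and rises about 2.4 mm for each mm that the pad goes down
- stage_collar (a point): middle of the pointer-side end of the index collar (dark steel, 14 x 44 x 12 mm high) clasped round that stage's upright white scale (36 mm wide, top 130 mm above the bench), 4 mm sideways of the pointer's path. Its height, set anew each time 16 to 32 mm above the resting pointer, is the mark to reach. Its z is vertical
- specimen: round black resin-mounted metal specimen, 30 mm across, 16 mm high, 50 g or so, lying loose on the tilt plate near its middle; origin at the centre of its underside. Not to be touched; it rides with the plate
- spare_padtop (a point): top of the same domed pad on the other stage, identical but empty: not to be pressed
- spare_tilt (a joint): tilt of the empty stage's plate in rad, 0 at rest; must stay there
- puck2: bystander: another black resin specimen, 30 mm across, 16 mm high, lying on the bench; origin under its centre
- flask_small: bystander: amber flask 54 mm across, 140 mm tall; origin under its centre
- flask_green: bystander: green flask 54 mm across, 140 mm tall; origin under its centre
- flask_large: bystander: amber flask 90 mm across, 200 mm tall; origin under its centre
- jar: bystander: white jar 56 mm across, 70 mm tall; origin under its centre
- brush: bystander: small brush lying on the bench
- tweezers: bystander: steel tweezers about 130 mm long, 5 mm high, lying on the bench

How it is judged (in metres and radians):
On the way, in this order (a step that is already met when the one before it is completed fails the run):
1. the finger presses the pad and holds the pointer tip level with the collar (within its 12 mm height) for 1 s (z of stage_pointer in the frame of stage_collar between -0.006 and 0.006 m and contact force between the fingers and stage above 1 N), for 1 s.
2. the plate has sprung back (value of joint stage_tilt below 0.015 rad), for 0.2 s.
At the end, for the whole second after the job is handed in: After the pointer tip was held within the collar's 12 mm height for 1 s by pressing the pad, the plate is back at rest (tilt under 0.015 rad) and still, the empty stage is at rest, the specimen lies within 10 mm of its start, the collar within 3 mm, and the bystanders within 30 mm (value of joint each of stage_tilt, spare_tilt below 0.015 rad and velocity of joint stage_tilt between -0.05 and 0.05 rad/s and distance of specimen from where it was at the start of the episode below 0.01 m and linear speed of specimen below 0.02 m/s and distance of stage_collar from where it was at the start of the episode below 0.003 m and distance of each of puck2, flask_small, flask_green, flask_large, jar, brush, tweezers from where it was at the start of the episode below 0.03 m); the robot touches nothing.
It fails at once if the pointer is run past the collar (tip more than 10 mm above the collar's middle) (z of stage_pointer in the frame of stage_collar above 0.01 m).
It fails at once if the specimen is touched by the robot, lifted or shifted (contact force between any of the arm, the fingers and specimen above 0.5 N or distance of specimen from where it was at the start of the episode above 0.02 m).
It fails at once if the empty stage is pressed (value of joint spare_tilt above 0.03 rad).
It fails at once if the collar is moved (distance of stage_collar from where it was at the start of the episode above 0.004 m).
It fails at once if a bystander is moved, lifted or knocked over (distance of any of puck2, flask_small, flask_green, flask_large, jar, brush, tweezers from where it was at the start of the episode above 0.03 m).
It also fails if it takes over 42 s, if anything falls off the work surface, if the arm or the gripper's body presses on something with over 40 N, if the wrist force passes 120 N, or if a joint passes its speed limit or range.

## Working session

There is one attempt and no reset: what is moved stays moved. The work goes in short steps, Python scripts to look and compute and a tool call to move; the robot and the scene stay as the last step left them, time stands still between calls to the robot, and variables do not carry over. Pictures are saved under pics/ and viewed, and the job is handed in when it is done.

Besides the shell and the picture viewer there is one more tool, called after "Request:" by a JSON object that holds its "name" and its "arguments". send_rows: Moves the arm, as the interface text tells. Its arguments: {"type":"object","properties":{"targets":{"type":"array","items":{"type":"array","items":{"type":"number"}}},"grip_force":{"type":"number"}},"required":["targets"]}

```bash
ls; mkdir -p pics; cat > h.py <<'E'
import numpy as np,cv2
from rig import status,vision,env
def snap(n,f):
    im,d=vision.get_image(n); cv2.imwrite('pics/'+f+'.png',im[:,:,::-1]); np.save('pics/'+f+'.npy',d); return im,d
def pts(n,d):
    m=vision.camera_model(n);K=np.array(m['camera_matrix']);V=np.array(m['view'])
    v,u=np.mgrid[0:480,0:640]
    P=np.stack([(u-K[0,2])/K[0,0]*d,(v-K[1,2])/K[1,1]*d,d,np.ones_like(d)],-1)
    return (P@np.linalg.inv(V).T)[...,:3]
E
python3 - <<'E'
from h import *
s=status.observe();print(s)
for n in('side','top'):
    im,d=snap(n,n+'0'); print(n,vision.camera_model(n))
print(vision.camera_model('wrist'))
E
```

```text
pics
{'time_s': 0.0, 'q': array([ 5.37836133e+01,  2.18408787e+01,  7.43874661e+01,  8.16339008e-04,
        8.38576286e+01, -1.23370799e+01]), 'qvel': array([ 0.04628267,  0.00588242, -0.00376549,  0.02498098, -0.0921823 ,
        0.03263761]), 'joint_efforts': array([-3.94280971e-03, -4.48456013e+01, -2.31277907e+01, -3.34444185e-04,
        4.76385903e-03, -3.48248555e-06]), 'position': array([0.22246986, 0.50266095, 0.23069686]), 'tool_rot': array([[-9.14399447e-01,  4.04812111e-01, -8.97989717e-04],
       [ 4.04812968e-01,  9.14398718e-01, -1.20223517e-03],
       [ 3.34441290e-04, -1.46284106e-03, -9.99998874e-01]]), 'ft_force': array([-0.6798251 ,  0.14100235, -0.92571602]), 'wrist_torque': array([ 0.02338016, -0.02866769, -0.04674991]), 'grip_width': 0.08538133195182576}
side {'camera_matrix': array([[536.19862724,   0.        , 327.27288265],
       [  0.        , 536.19862724, 236.13042441],
       [  0.        ,   0.        ,   1.        ]]), 'view': array([[ 0.71147809, -0.70262087, -0.01108296, -0.40540978],
       [-0.50624958, -0.50156561, -0.70152926,  0.3405564 ],
 
[... 382 characters left out ...]
842924,  0.02921868, -0.14884189,  0.57006686],
       [ 0.14903754,  0.00462418, -0.98882073,  1.23005635],
       [ 0.        ,  0.        ,  0.        ,  1.        ]])}
{'camera_matrix': array([[371.64829954,   0.        , 317.46516785],
       [  0.        , 371.64829954, 234.17583229],
       [  0.        ,   0.        ,   1.        ]]), 'T_tool_cam': array([[ 1.28873160e-03, -9.57605916e-01, -2.88078547e-01,
         7.34790834e-02],
       [ 9.99999140e-01,  1.16424493e-03,  6.03455765e-04,
         8.22166052e-04],
       [-2.42478823e-04, -2.88079077e-01,  9.57606593e-01,
        -1.42328700e-01],
       [ 0.00000000e+00,  0.00000000e+00,  0.00000000e+00,
         1.00000000e+00]])}
```

View pics/side0.png

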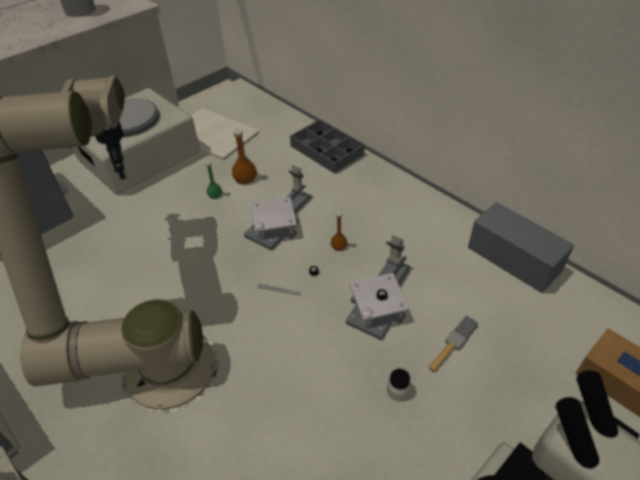

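View pics/top0.png

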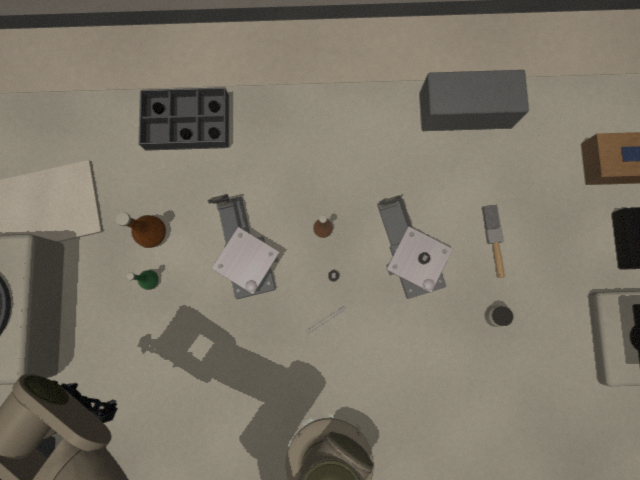

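The top view shows the stage with the specimen at about (420,258), with its pad at about (428,283). The empty stage is on the left at (246,260). I'll measure both next.

```bash
python3 - <<'E'
from h import *
d=np.load('pics/top0.npy');P=pts('top',d)
im=cv2.imread('pics/top0.png')
c=im[185:310,370:460];cv2.imwrite('pics/crop_top.png',cv2.resize(c,None,fx=6,fy=6,interpolation=cv2.INTER_CUBIC)[:600])
im=cv2.imread('pics/side0.png')
c=im[225:345,335:425];cv2.imwrite('pics/crop_side.png',cv2.resize(c,None,fx=5,fy=5,interpolation=cv2.INTER_CUBIC))
for u,v in[(427,283),(424,258),(390,270),(450,243),(410,230),(391,200),(384,201),(400,198),(500,340)]:print(u,v,P[v,u].round(4))
# plate plane region
Q=P[185:310,370:460].reshape(-1,3)
for lo,hi in[(.055,.069),(.07,.076),(.1,.14)]:
    k=(Q[:,2]>lo)&(Q[:,2]<hi);print(lo,k.sum(),Q[k].mean(0),np.median(Q[k],0),Q[k].min(0),Q[k].max(0))
for l in['stage_padtop','specimen','stage_collar','stage_pointer','stage']:
  for r in vision.masks_of('top',l)[:3]:
    m=r['pixels'];print(l,r['p'],r['extent'],np.median(P[m],0).round(4))
E
```

```text
427 283 [ 0.455  -0.2648  0.0723]
424 258 [ 0.519  -0.2593  0.0801]
390 270 [ 0.4919 -0.1724  0.0648]
450 243 [ 0.568  -0.3515 -0.0026]
410 230 [ 0.5956 -0.23    0.067 ]
391 200 [ 0.6707 -0.1796  0.097 ]
384 201 [ 0.6688 -0.1614  0.0964]
400 198 [ 0.6956 -0.2175  0.014 ]
500 340 [ 0.3016 -0.466   0.    ]
0.055 2210 [ 0.52761343 -0.24608799  0.06500524] [ 0.52395667 -0.24155648  0.06521037] [ 0.43209715 -0.33517772  0.05533889] [ 0.68083636 -0.16191227  0.06899943]
0.07 168 [ 0.49160324 -0.25624923  0.07180718] [ 0.47462637 -0.2645935   0.07126599] [ 0.43943464 -0.33282355  0.07000113] [ 0.60305427 -0.16664698  0.07592035]
0.1 64 [ 0.67253477 -0.17905008  0.11947445] [ 0.6726013  -0.17964824  0.12211142] [ 0.66027737 -0.19700226  0.10001111] [ 0.68056148 -0.15023767  0.13585635]
stage_padtop 0.97 [388.5, 201.3, 450.9, 293.2] [ 0.52   -0.2438  0.0657]
specimen 0.42 [419.2, 253.7, 427.5, 262.9] [ 0.519  -0.2587  0.0811]
stage_collar 0.55 [117.2, 212.6, 166.3, 248.5] [0.6141 0.4637 0.0675]
stage_collar 0.53 [381.7, 198.7, 400.1, 206.8] [ 0.669  -0.1795  0.0954]
stage_pointer 0.73 [384.4, 201.3, 448.1, 291.4] [ 0.5203 -0.2446  0.0655]
stage_pointer 0.25 [374.9, 193.8, 449.4, 301.8] [ 0.5365 -0.2254  0.0639]
stage 0.58 [375.5, 195.8, 448.4, 299.7] [ 0.5373 -0.2258  0.0639]
```

```bash
python3 - <<'E'
from h import *
d=np.load('pics/side0.npy');P=pts('side',d)
for l in['stage_padtop','specimen','stage_collar','stage_pointer','stage']:
  for r in vision.masks_of('side',l)[:3]:
    m=r['pixels'];print(l,r['p'],r['extent'],np.median(P[m],0).round(4))
E
```

```text
stage_padtop 0.63 [348.2, 253.9, 409.6, 322.5] [ 0.5153 -0.2543  0.0643]
stage_padtop 0.3 [348.2, 235.6, 407.7, 342.3] [ 0.5145 -0.2473  0.0617]
specimen 0.71 [249.3, 186.6, 302.5, 232.5] [0.5258 0.1966 0.0644]
specimen 0.58 [388.2, 366.0, 412.2, 400.9] [ 0.3531 -0.4641  0.0653]
stage_collar 0.56 [252.3, 187.4, 304.7, 235.0] [0.526  0.1972 0.0644]
stage_collar 0.48 [205.6, 162.6, 223.9, 197.9] [0.484  0.4642 0.0403]
stage_collar 0.38 [388.1, 242.0, 405.4, 255.6] [ 0.6669 -0.1848  0.0916]
stage_pointer 0.6 [348.3, 257.1, 410.9, 325.7] [ 0.5146 -0.2555  0.0642]
stage 0.78 [345.8, 238.2, 410.7, 345.9] [ 0.5117 -0.2488  0.062 ]
stage 0.73 [377.7, 290.2, 385.8, 301.8] [ 0.5154 -0.2659  0.0796]
stage 0.59 [347.7, 256.4, 408.9, 322.2] [ 0.5133 -0.2557  0.0644]
```

View pics/crop_top.png

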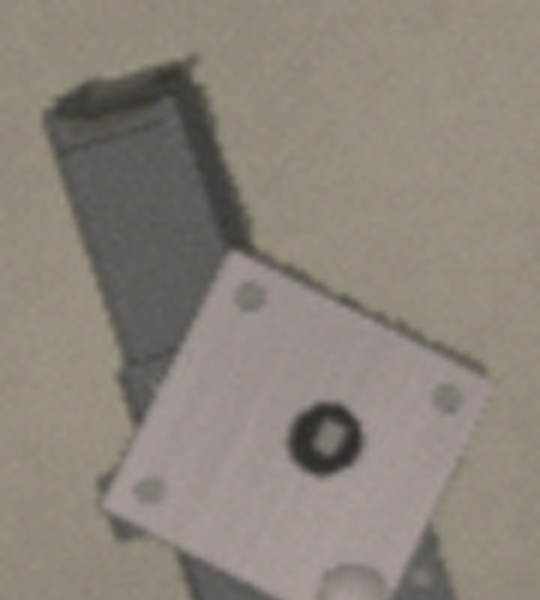

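View pics/crop_side.png

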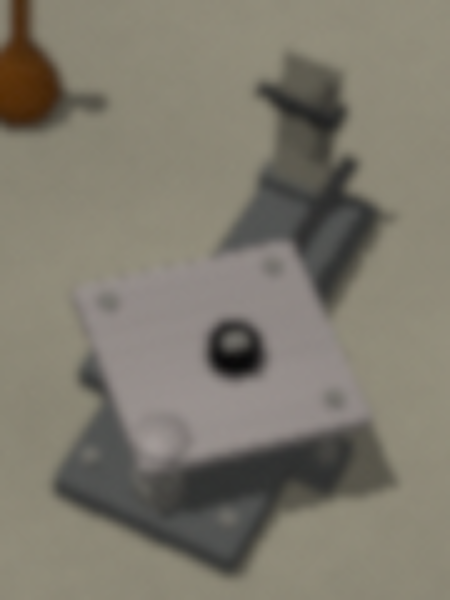

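```bash
python3 - <<'E'
from h import *
np.set_printoptions(linewidth=200,suppress=True)
for n,(r0,r1,c0,c1) in dict(top=(193,210,376,402),side=(234,262,384,412)).items():
    d=np.load(f'pics/{n}0.npy');P=pts(n,d);print(n)
    print('   ',np.arange(c0,c1))
    for v in range(r0,r1):print(v,(P[v,c0:c1,2]*1000).round().astype(int))
# plane/centre of plate from top
d=np.load('pics/top0.npy');P=pts('top',d)
Q=P[215:300,380:460].reshape(-1,3);k=(abs(Q[:,2]-.065)<.004);Q=Q[k]
r=cv2.minAreaRect((Q[:,:2]*1000).astype(np.float32));print(r,np.median(Q[:,2]))
m=(P[...,2]>.0695)&(P[...,2]<.078)
mm=np.zeros_like(m);mm[272:296,415:440]=m[272:296,415:440]
print(mm.sum(),P[mm].mean(0),P[mm][:,2].max())
for v in range(274,296):print(v,(P[v,414:442,2]*1000).round().astype(int))
E
```

```text
top
    [376 377 378 379 380 381 382 383 384 385 386 387 388 389 390 391 392 393 394 395 396 397 398 399 400 401]
193 [  4  -2   4   3   2   3  -2  -4  -1  -3   0   2   3   0   3  -3  -1  -5  -2  -1   9   1   1 129   0  -1]
194 [  0  -1   1   5  -1   2   0   4  -1   4  -5   0   0   8  -2  -1   0   2   0 128 129 135 131 130   3   3]
195 [ -2   0   1   1   1  -1  -2  -1  -4   1   4   0   2   4   2   1 133 131 129 131 128 131 126 120   3   1]
196 [ -4  -5   5   3   3  -1  -1   3   4   0   0  -3  -2 133 129 132 131 136 130 129 122 117 111  12  10   0]
197 [  0  -6  -5  -2   4   3   0   4   1   2 132 129 127 130 133 126 126 122 115 111 109 107 106  93  16  -1]
198 [  1  -1   1   1   2   2   2   5  -1  95 125 128 124 126 121 118 111 106 105 101 101  96  94 100  14  16]
199 [ -1   2   1   3   2   0   1  97  95 112 121 119 116 111 108 105 100 101  96  97  95  97  94  97  66  63]
200 [ -5   0   1  -2   3   3  93  90  98 110 109 109 103  96  93  97  95  93  98 100  96  90  86  61  65  69]
201 [ 4  0  5 89 94 93 94 96 96 97 98 96 95 96 94 97 92 94 89 87 13 12 14 62 67 63]
202 [ 1 -3  1 95 97 97
[... 5395 characters left out ...]
1 18 24 18  2]
289 [  24   17   20   25   22   21   17   22   34   36   65   68   77 1301   72   72   69   68   62   16   19   15   23   23    4    0   -1   -4]
290 [21 23 20 19 22 20 21 22 19 20 33 37 61 63 66 62 64 66 18 20 23  0  1 -1 -4  5 -4  5]
291 [20 22 19 21 22 23 20 15 17 21 18 21 19 18 66 67 65 63  5  0 -1 -3  0  0  3  2 -4  0]
292 [18 21 19 20 24 18 19 17 22 19 23 21 26 19 20 -5 63  2 -3  1  3 -1  3  2  5  4 -2  2]
293 [19 25 22 21 17 17 23 25 25 20 19 20 -4  0  2  3  3 -5  1  0 -1 -5  1  3  1 -3 -7  2]
294 [21 23 22 22 19 23 21 16  3 -1 -2  5  0 -2 -1 -1  0  4  6  0  3  0  1 -2  4 -2 -1  2]
295 [20 26 22 21 24  0 -2  0  2  2  3 -1  5  1  2  0  3 -1  1  2 -4  2  2  1  1  0 -1 -4]
```

```bash
cat >> h.py <<'E'
from scipy.spatial.transform import Rotation as Ro
def Rt(a):
    a=np.radians(a);x=np.array([np.cos(a),np.sin(a),0]);z=np.array([0,0,-1.]);return np.stack([x,np.cross(z,x),z],1)
def rel(p,a=201.5):
    s=status.observe();R=s['tool_rot'];print('t',s['time_s'],'pos',s['position'].round(4),'F',s['ft_force'].round(2))
    print('shift',(R.T@(np.array(p)-s['position'])/.05).round(3),'turn',(np.degrees(Ro.from_matrix(R.T@Rt(a)).as_rotvec())/8).round(3))
E
python3 - <<'E'
from h import *
d=np.load('pics/side0.npy');P=pts('side',d)
print(P[309:315,364:371].reshape(-1,3).mean(0))
rel([.34,.12,.28]);rel([.455,-.267,.16])
E
```

```text
[ 0.44953771 -0.27202504  0.07225309]
t 0.6 pos [0.2227 0.5029 0.2313] F [-0.35  0.47 -0.05]
shift [-5.246 -6.052 -0.973] turn [-0.     0.    -5.673]
t 0.6 pos [0.2227 0.5029 0.2313] F [-0.35  0.47 -0.05]
shift [-10.482 -12.198   1.427] turn [-0.     0.    -5.673]
```

Request:
{"name": "send_rows", "arguments": {"targets": [[-1, -1.1, -0.6, 0, 0, -1.2, 0], [-2, -2.2, -1, 0, 0, -2.4, 0], [-2.9, -3.3, -1, 0, 0, -3.6, 0], [-3.8, -4.3, -1, 0, 0, -4.7, 0], [-4.6, -5.3, -1, 0, 0, -5.67, 0]], "grip_force": 40}}

```text
time_s: 1.23
position: [0.3077, 0.2337, 0.2806]
tool_rot: [[-0.937, -0.348, 0.001], [-0.348, 0.937, 0.0], [-0.001, -0.0, -1.0]]
ft_force: [1.1, -0.4, -0.7]
grip_width: -0.0
```

```bash
python3 - <<'E'
from h import *
rel([.455,-.267,.2])
E
```

```text
t 1.225 pos [0.3077 0.2337 0.2806] F [ 1.07 -0.41 -0.72]
shift [  0.729 -10.413   1.612] turn [-0.001  0.008 -0.139]
```

Request:
{"name": "send_rows", "arguments": {"targets": [[0.1, -1.2, 0, 0, 0, -0.1, 0], [0.2, -2.4, 0, 0, 0, -0.1, 0], [0.25, -3.6, 0, 0, 0, -0.1, 0], [0.3, -4.8, 0, 0, 0, -0.1, 0], [0.4, -6, 0, 0, 0, -0.1, 0]]}}

```text
time_s: 1.85
position: [0.392, -0.0554, 0.2805]
tool_rot: [[-0.934, -0.357, 0.001], [-0.357, 0.934, -0.0], [-0.001, -0.001, -1.0]]
ft_force: [0.7, 0.6, -0.5]
grip_width: -0.0001
```

```bash
python3 - <<'E'
from h import *
rel([.455,-.267,.2])
E
```

```text
t 1.85 pos [ 0.392  -0.0554  0.2805] F [ 0.7   0.64 -0.52]
shift [ 0.334 -4.402  1.613] turn [-0.004  0.006 -0.076]
```

Request:
{"name": "send_rows", "arguments": {"targets": [[0.1, -1.1, 0, 0, 0, 0, 0], [0.2, -2.2, 0.4, 0, 0, 0, 0], [0.3, -3.3, 1, 0, 0, 0, 0], [0.33, -4.3, 1.6, 0, 0, 0, 0], [0.33, -4.3, 1.6, 0, 0, 0, 0]]}}

```text
time_s: 2.48
position: [0.4528, -0.2622, 0.1974]
tool_rot: [[-0.935, -0.354, -0.004], [-0.354, 0.935, 0.003], [0.002, 0.004, -1.0]]
ft_force: [0.4, 0.6, 0.4]
grip_width: 0.0001
```

```bash
python3 - <<'E'
from h import *
rel([.455,-.267,.1])
im,d=snap('wrist','w1')
s=status.observe();m=vision.camera_model('wrist')
K=m['camera_matrix'];T=m['T_tool_cam']
v,u=np.mgrid[0:480,0:640];x=(u-K[0,2])/K[0,0];y=(v-K[1,2])/K[1,1];r=np.hypot(x,y)+1e-9
k=np.tan(r)/r
P=np.stack([x*k*d,y*k*d,d],-1)
P=P@T[:3,:3].T+T[:3,3];P=P@s['tool_rot'].T+s['position']
np.save('pics/w1P.npy',P)
E
```

```text
t 2.475 pos [ 0.4528 -0.2622  0.1974] F [0.37 0.62 0.37]
shift [-0.011 -0.114  1.947] turn [ 0.03  -0.016 -0.095]
```

View pics/w1.png

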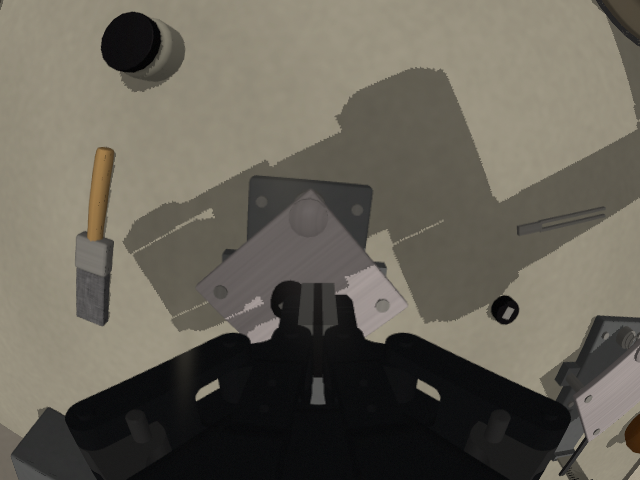

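The wrist view shows the pad at about (308,216) and the closed fingertips at about (318,295). The scale is hidden behind the gripper. I'll locate the pad from this closer view.

```bash
python3 - <<'E'
from h import *
P=np.load('pics/w1P.npy')
for u,v in[(308,216),(308,203),(308,230),(295,216),(322,216),(255,270),(150,40),(320,290),(311,192)]:print(u,v,P[v-1:v+2,u-1:u+2].reshape(-1,3).mean(0).round(4))
m=np.zeros((480,640),bool);m[196:240,288:330]=1
z=P[...,2];mm=m&(z>np.median(z[250:280,240:270])+.003)
print('plate z',np.median(z[250:280,240:270]),mm.sum(),P[mm].mean(0),np.percentile(z[mm],95))
mt=m&(z>np.percentile(z[mm],95)-.0015)&(mm);print(P[mt].mean(0))
E
```

```text
308 216 [ 0.4487 -0.2686  0.0746]
308 203 [ 0.4399 -0.272   0.0726]
308 230 [ 0.4589 -0.2648  0.0739]
295 216 [ 0.4523 -0.2776  0.0737]
322 216 [ 0.4453 -0.2588  0.0732]
255 270 [ 0.5076 -0.2925  0.0664]
150 40 [ 0.3611 -0.4317  0.0708]
320 290 [ 0.4426 -0.2628  0.2095]
311 192 [ 0.4325 -0.2725  0.0659]
plate z 0.06647995865316393 1177 [ 0.45005531 -0.26812578  0.07431811] 0.07533160489850796
[ 0.45015978 -0.26813555  0.07770447]
```

```bash
python3 - <<'E'
from h import *
rel([.454,-.2675,.085])
E
```

```text
t 2.525 pos [ 0.4529 -0.2607  0.199 ] F [0.67 0.33 0.16]
shift [ 0.025 -0.141  2.28 ] turn [ 0.018 -0.008 -0.085]
```

Request:
{"name": "send_rows", "arguments": {"targets": [[0.02, -0.14, 0.7, 0, 0, 0, 0], [0.02, -0.14, 1.4, 0, 0, 0, 0], [0.02, -0.14, 2.0, 0, 0, 0, 0], [0.02, -0.14, 2.2, 0, 0, 0, 0], [0.02, -0.14, 2.2, 0, 0, 0, 0]]}}

```text
time_s: 3.15
position: [0.455, -0.2666, 0.0911]
tool_rot: [[-0.934, -0.358, 0.001], [-0.358, 0.934, -0.001], [-0.0, -0.001, -1.0]]
ft_force: [0.7, -0.2, 1.1]
grip_width: -0.0
```

Request:
{"name": "send_rows", "arguments": {"targets": [[0, 0, 0, 0, 0, 0, 0], [0, 0, 0, 0, 0, 0, 0]]}}

```text
time_s: 3.4
position: [0.4551, -0.2671, 0.0913]
tool_rot: [[-0.934, -0.357, 0.001], [-0.357, 0.934, -0.001], [-0.001, -0.002, -1.0]]
ft_force: [0.3, -0.4, 0.0]
grip_width: 0.0001
```

```bash
python3 - <<'E'
from h import *
rel([.454,-.2675,.075])
E
```

```text
t 3.4 pos [ 0.4551 -0.2671  0.0913] F [ 0.3  -0.4   0.02]
shift [0.022 0.002 0.325] turn [-0.012  0.006 -0.073]
```

Request:
{"name": "send_rows", "arguments": {"targets": [[0, 0, 0.1, 0, 0, 0, 0], [0, 0, 0.2, 0, 0, 0, 0], [0, 0, 0.28, 0, 0, 0, 0], [0, 0, 0.28, 0, 0, 0, 0]]}}

```text
time_s: 3.9
position: [0.4546, -0.2668, 0.0758]
tool_rot: [[-0.934, -0.357, -0.001], [-0.357, 0.934, 0.001], [0.0, 0.001, -1.0]]
ft_force: [0.7, 0.3, -1.0]
grip_width: 0.0002
```

Request:
{"name": "send_rows", "arguments": {"targets": [[0, 0, 0.04, 0, 0, 0, 0], [0, 0, 0.04, 0, 0, 0, 0]]}}

```text
time_s: 4.15
position: [0.4547, -0.2669, 0.0742]
tool_rot: [[-0.934, -0.357, -0.0], [-0.357, 0.934, 0.0], [0.0, 0.0, -1.0]]
ft_force: [0.1, -0.8, -0.1]
grip_width: 0.0001
```

Request:
{"name": "send_rows", "arguments": {"targets": [[0, 0, 0.04, 0, 0, 0, 0], [0, 0, 0.04, 0, 0, 0, 0]]}}

```text
time_s: 4.4
position: [0.4547, -0.2671, 0.0725]
tool_rot: [[-0.934, -0.357, 0.0], [-0.357, 0.934, -0.0], [-0.0, -0.001, -1.0]]
ft_force: [-0.8, -1.0, 3.7]
grip_width: -0.0
```

Request:
{"name": "send_rows", "arguments": {"targets": [[0, 0, 0.04, 0, 0, 0, 0], [0, 0, 0.04, 0, 0, 0, 0]]}}

```text
time_s: 4.65
position: [0.4544, -0.2671, 0.0705]
tool_rot: [[-0.934, -0.357, -0.001], [-0.357, 0.934, -0.001], [0.001, -0.0, -1.0]]
ft_force: [-3.8, -0.8, 5.8]
grip_width: -0.0
```

Request:
{"name": "send_rows", "arguments": {"targets": [[0, 0, 0.04, 0, 0, 0, 0], [0, 0, 0.08, 0, 0, 0, 0], [0, 0, 0.12, 0, 0, 0, 0], [0, 0, 0.12, 0, 0, 0, 0]]}}

```text
time_s: 5.15
position: [0.454, -0.2673, 0.0648]
tool_rot: [[-0.934, -0.357, -0.001], [-0.357, 0.934, -0.001], [0.001, -0.0, -1.0]]
ft_force: [-6.4, -1.2, 9.5]
grip_width: -0.0002
```

```bash
cat > look.py <<'E'
from h import *
import sys
t=sys.argv[1]
for n in('side','top'):
    im,d=snap(n,n+t);P=pts(n,d)
    c0=(335,225) if n=='side' else (370,185)
    c=im[c0[1]:c0[1]+120,c0[0]:c0[0]+90,::-1];cv2.imwrite(f'pics/crop_{n}{t}.png',cv2.resize(c,None,fx=5,fy=5,interpolation=cv2.INTER_CUBIC))
    # plate tilt by robust plane fit, relative to pivot axis model
    e=np.array([np.cos(np.radians(21.2)),np.sin(np.radians(21.2))]);c=np.array([.4525,-.268])+.07*e
    for f in('0',t):
        Q=pts(n,np.load(f'pics/{n}{f}.npy')).reshape(-1,3);a=(Q[:,:2]-c)@e;b=(Q[:,:2]-c)@np.array([-e[1],e[0]])
        k=(abs(a)+abs(b)<.085)&(abs(Q[:,2]-.065-.1*a*(f!='0'))<.02)&(np.hypot(a,b)>.025)&(a>-.05)
        A=np.c_[a,b,np.ones(len(a))]
        for i in range(5):
            s=np.linalg.lstsq(A[k],Q[k,2],rcond=None)[0];k=k&(abs(A@s-Q[:,2])<.006)
        print(n,f,k.sum(),'tilt',np.arctan(s[0]).round(4),s.round(4),'pointer rise mm',168*np.sin(np.arctan(s[0])))
print(status.observe()['position'],status.observe()['ft_force'],status.observe()['time_s'])
E
python3 look.py 1
```

```text
side 0 1046 tilt -0.0043 [-0.0043 -0.0052  0.0646] pointer rise mm -0.7266213737000038
side 1 426 tilt 0.1376 [ 0.1384 -0.0175  0.0644] pointer rise mm 23.03798756748587
top 0 1533 tilt -0.0028 [-0.0028  0.0029  0.0657] pointer rise mm -0.4647218406937322
top 1 1033 tilt 0.1233 [ 0.1239 -0.0126  0.0657] pointer rise mm 20.654289806553166
[ 0.45403267 -0.26732834  0.06487534] [-5.67815615 -1.50556472 10.36500296] 5.25
```

View pics/crop_side1.png

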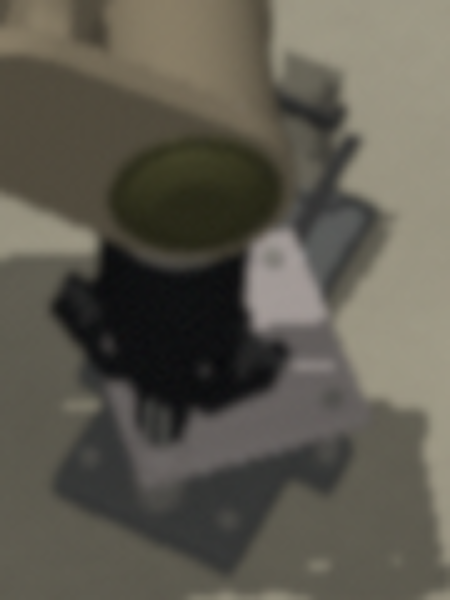

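View pics/crop_top1.png

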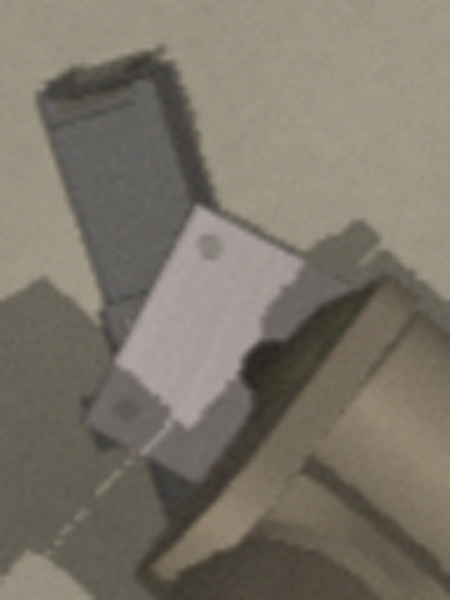

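The side crop shows the pointer tip at about crop (352,138), still a little below the collar's right end at about (340,110). I'll read the pointer's height from depth, then go down further.

```bash
cat > ptr.py <<'E'
from h import *
import sys
np.set_printoptions(linewidth=200)
P=pts('side',np.load(f'pics/side{sys.argv[1]}.npy'))
for v in range(241,268):print(v,(P[v,390:412,2]*1000).round().astype(int))
e=np.array([np.cos(np.radians(21.2)),np.sin(np.radians(21.2))]);c=np.array([.4525,-.268])+.07*e
a=(P[...,:2]-c)@e;b=(P[...,:2]-c)@np.array([-e[1],e[0]])
k=(a>.1)&(a<.18)&(b<.02)&(b>-.03)&(P[...,2]>.055);k[:235]=0
print(k.sum());s=np.polyfit(a[k],P[...,2][k],1);print('slope',s,'top at .165:',np.polyval(s,.165),'a range',a[k].min(),a[k].max(),np.median(b[k]))
E
python3 ptr.py 1
```

```text
241 [ -3 105 108 105 112 110 106 113 117 115 117 120 122 124  -2  -4  -5  -5   3  -2   3   0]
242 [ 96  98  98 102 104 105 108 108 105 112 117 112 112 119   1  -6  -1  -5   3   0   8   0]
243 [331  96  96  97 100 102 101 102 106 111 112 111 110 110  -5  -1  -4  -1  -3  -2   1  -1]
244 [334  93  98  94  96  97 100 103 107 107 109 103 106   3   1  -5  -3  -3   1  -3   4   2]
245 [335  96  92  95  96  94  94 100  97  96  98 101 103  -3   4   3  -1  -2  -1  -3   0   1]
246 [336  91  91  93  93  96  94  95  96  97  98 101 103  97  91  -6  -1   1   2  -2  -2  -2]
247 [340  81  86  91  89  93  90  97  93  95  98  95  95  92  92   2   4  -3   2   5   4   0]
248 [342  72  74  87  87  83  89  89  92  94  96  93  96  97  89  -2   1  -2   2  -2   3   4]
249 [ 341   67   74   73   76   78 1220   88   87   93   91   95   96   88    2   -1   -1    8   -2   -2    1    4]
250 [350 331  66  66  75  72  75  83  82  85  86  92  88  86   3  -2  -4   0   1  -3   4  -1]
251 [352 348  62  72  65  72  77  72  73  73  79  85  87   1  -4  -4   1  -4  -1  -4   5   1]
252 [355 346 343  59  66  67  70  70  76  75
[... 916 characters left out ...]
]
262 [329 328 326 325 328  20  26  32  80  74  76  77  76  -2   0   1  -1   2  -2  -3  -3   0]
263 [325 324 321 323 323  25  24  25  77  78  78  78  24  28  -4   1   0  -4  -1  -4   1  -3]
264 [324 323 318 317 320  18  25  74  79  79  80  26  23  17  12  14  14  -1   4   2   1  -3]
265 [320 319 319 319  16  16  72  80  77  77  77  25  21  14  16   8  14  13  17  -2  -2  -1]
266 [314 311 313 316   9  10  76  76  79  75  20  17  20  19  15  20  17  14  14  13  15   0]
267 [311 310 310  11  13  73  72  79  77  75  14  19  14  16  13  14  15  12  15  10  12  -2]
284
slope [0.42050679 0.0272541 ] top at .165: 0.09663772301362004 a range 0.1000907016362356 0.1736992505434253 -0.007225888409311613
```

Request:
{"name": "send_rows", "arguments": {"targets": [[0, 0, 0.03, 0, 0, 0, 0], [0, 0, 0.06, 0, 0, 0, 0], [0, 0, 0.06, 0, 0, 0, 0]]}}

```text
time_s: 5.62
position: [0.4539, -0.2674, 0.062]
tool_rot: [[-0.934, -0.357, -0.001], [-0.357, 0.934, -0.001], [0.002, -0.0, -1.0]]
ft_force: [-8.5, -1.0, 10.9]
grip_width: -0.0
```

```bash
python3 look.py 2; python3 ptr.py 2
```

```text
side 0 1046 tilt -0.0043 [-0.0043 -0.0052  0.0646] pointer rise mm -0.7266213737000038
side 2 422 tilt 0.1709 [ 0.1726 -0.0156  0.0649] pointer rise mm 28.56707445533294
top 0 1533 tilt -0.0028 [-0.0028  0.0029  0.0657] pointer rise mm -0.4647218406937322
top 2 1029 tilt 0.1666 [ 0.1681 -0.0154  0.0655] pointer rise mm 27.852324358721756
[ 0.45391565 -0.26736947  0.06201957] [-8.52433498 -1.38144456 11.67185965] 5.725
241 [  0 105 111 109 111 109 111 114 112 115 119 120 116 120   2  11  -3   2   3  -4  -4  -1]
242 [ 89 101 100 102 102 105 107 104 110 114 113 117 119 114   0  -4   5  -5  -4   1  -1  -4]
243 [ 93  93  97 104 103 103 102 107 109 107 110 112 113 110   1  -5   2   2   1   0  -2  -1]
244 [ 99  95  96  98  97  94 101 104 100 105 107 105 112  -5   1   1   1  -2   2   0  -4   0]
245 [332  89  96  96 100  95  92  98 102  98 100 100 108  -1   0  -4   1  -5   3   0  -1   5]
246 [333  88  89  93  96  90  95  98  93  95  96  97 103  96  93  -3   0   1   2   1   1   2]
247 [333  83  84  88  91  94  92  94  96  94  97  95  96  97  99  -5   2  -4  -1   1   1  -2]
248 [336  74  75  83
[... 1361 characters left out ...]

262 [328 328 329 330 322  21  29  26  82  84  87  81  -2  -4   0  -1   1   0  -2  -3   3  -4]
263 [325 325 321 324 325  23  23  82  82  82  79  29  29  25  -3  -2   1  -3  -1  -2  -3  -5]
264 [321 322 317 318 319  18  77  78  81  86  81  27  24  19  12  13  10  -1   1  -6   1   0]
265 [320 318 315 316  11  12  82  77  81  77  27  25  20  10  10  16  18  16  11  -2  -2   1]
266 [314 313 310 310  13  77  78  79  85  75  23  21  22  20  13  17  13  14  11  10  11  -1]
267 [312 310 311 309  17  84  80  78  78  17  17  18  10  13  16  12  18   9   9  16  12   2]
284
slope [0.32809318 0.04305179] top at .165: 0.09718716123626615 a range 0.1004011783312174 0.17150369434884985 -0.006702962126878526
```

View pics/crop_side2.png

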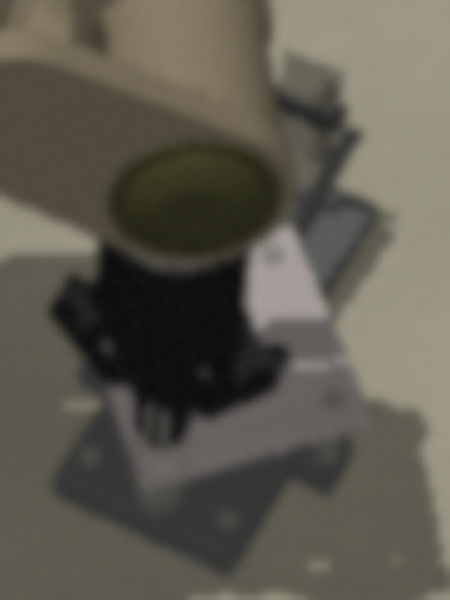

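The tip's rise reads 28–28.5 mm, and the collar's middle is about 29 mm above rest, so it is level. Now I'll hold it there.

Request:
{"name": "send_rows", "arguments": {"targets": [[0, 0, 0, 0, 0, 0, 0], [0, 0, 0, 0, 0, 0, 0], [0, 0, 0, 0, 0, 0, 0], [0, 0, 0, 0, 0, 0, 0], [0, 0, 0, 0, 0, 0, 0]]}}

```text
time_s: 6.35
position: [0.4539, -0.2674, 0.0621]
tool_rot: [[-0.934, -0.357, -0.001], [-0.357, 0.934, -0.001], [0.002, -0.001, -1.0]]
ft_force: [-7.7, -1.4, 12.6]
grip_width: 0.0001
```

Request:
{"name": "send_rows", "arguments": {"targets": [[0, 0, 0, 0, 0, 0, 0], [0, 0, 0, 0, 0, 0, 0], [0, 0, 0, 0, 0, 0, 0], [0, 0, 0, 0, 0, 0, 0], [0, 0, 0, 0, 0, 0, 0]]}}

```text
time_s: 6.98
position: [0.4539, -0.2674, 0.0621]
tool_rot: [[-0.934, -0.357, -0.001], [-0.357, 0.934, -0.001], [0.002, -0.001, -1.0]]
ft_force: [-7.9, -1.4, 11.3]
grip_width: 0.0001
```

Request:
{"name": "send_rows", "arguments": {"targets": [[0, 0, 0, 0, 0, 0, 0], [0, 0, 0, 0, 0, 0, 0], [0, 0, 0, 0, 0, 0, 0], [0, 0, 0, 0, 0, 0, 0], [0, 0, 0, 0, 0, 0, 0]]}}

```text
time_s: 7.6
position: [0.4539, -0.2674, 0.0621]
tool_rot: [[-0.934, -0.357, -0.001], [-0.357, 0.934, -0.001], [0.002, -0.001, -1.0]]
ft_force: [-8.8, -1.9, 10.2]
grip_width: -0.0001
```

```bash
python3 look.py 3; python3 - <<'E'
from h import *
# averaged collar top / tip over 4 pics
for n in('top','side'):
    ds=[np.load(f'pics/{n}{i}.npy') for i in(('0','1','2','3'))]
    P=np.mean([pts(n,d) for d in ds],0)[...,2]*1000
    if n=='top':
        print(np.median([P[v,u] for v,u in[(201,u) for u in range(383,391)]+[(202,u) for u in range(381,389)]+[(200,u) for u in range(392,396)]]))
        print('plate',np.median(np.load('pics/top0.npy')*0+pts('top',ds[0])[...,2])*1000)
P=pts('side',np.load('pics/side3.npy'))[...,2]*1000
print(P[250:254,402:409].round())
E
```

```text
side 0 1046 tilt -0.0043 [-0.0043 -0.0052  0.0646] pointer rise mm -0.7266213737000038
side 3 437 tilt 0.1678 [ 0.1694 -0.012   0.0651] pointer rise mm 28.05193277996245
top 0 1533 tilt -0.0028 [-0.0028  0.0029  0.0657] pointer rise mm -0.4647218406937322
top 3 1028 tilt 0.1637 [ 0.1652 -0.0181  0.0658] pointer rise mm 27.375749564873065
[ 0.45392711 -0.26735979  0.06207712] [-8.45752216 -1.34635222 11.89435723] 7.7
95.97598131005904
plate 0.7708995601891644
[[89. 88. 88.  1.  0. -2. -2.]
 [87.  2. 89. 90. 88. 91.  1.]
 [ 2. 89. 84. 90. 92. 89. -1.]
 [ 2. 87. 84. 89. 88.  3. -2.]]
```

The tip is probably 1–2 mm below the collar's middle. I'll nudge it 0.5 mm to centre it and hold a further 1.9 s.

Request:
{"name": "send_rows", "arguments": {"targets": [[0, 0, 0.01, 0, 0, 0, 0], [0, 0, 0.01, 0, 0, 0, 0], [0, 0, 0.01, 0, 0, 0, 0], [0, 0, 0.01, 0, 0, 0, 0], [0, 0, 0.01, 0, 0, 0, 0]]}}

```text
time_s: 8.32
position: [0.4539, -0.2674, 0.0616]
tool_rot: [[-0.934, -0.357, -0.001], [-0.357, 0.934, -0.001], [0.002, -0.001, -1.0]]
ft_force: [-8.8, -1.2, 11.6]
grip_width: -0.0001
```

Request:
{"name": "send_rows", "arguments": {"targets": [[0, 0, 0, 0, 0, 0, 0], [0, 0, 0, 0, 0, 0, 0], [0, 0, 0, 0, 0, 0, 0], [0, 0, 0, 0, 0, 0, 0], [0, 0, 0, 0, 0, 0, 0]]}}

```text
time_s: 8.95
position: [0.4539, -0.2673, 0.0616]
tool_rot: [[-0.934, -0.357, -0.001], [-0.357, 0.934, -0.001], [0.002, -0.0, -1.0]]
ft_force: [-8.9, -1.6, 12.0]
grip_width: -0.0001
```

Request:
{"name": "send_rows", "arguments": {"targets": [[0, 0, 0, 0, 0, 0, 0], [0, 0, 0, 0, 0, 0, 0], [0, 0, 0, 0, 0, 0, 0], [0, 0, 0, 0, 0, 0, 0], [0, 0, 0, 0, 0, 0, 0]]}}

```text
time_s: 9.57
position: [0.4539, -0.2674, 0.0616]
tool_rot: [[-0.934, -0.357, -0.001], [-0.357, 0.934, -0.001], [0.002, -0.001, -1.0]]
ft_force: [-7.7, -0.0, 12.7]
grip_width: 0.0001
```

Request:
{"name": "send_rows", "arguments": {"targets": [[0, 0, -0.04, 0, 0, 0, 0], [0, 0, -0.08, 0, 0, 0, 0], [0, 0, -0.12, 0, 0, 0, 0], [0, 0, -0.16, 0, 0, 0, 0], [0, 0, -0.2, 0, 0, 0, 0]]}}

```text
time_s: 10.2
position: [0.4547, -0.2671, 0.0711]
tool_rot: [[-0.934, -0.357, 0.0], [-0.357, 0.934, -0.001], [-0.0, -0.001, -1.0]]
ft_force: [-0.7, -0.4, 4.1]
grip_width: -0.0
```

Request:
{"name": "send_rows", "arguments": {"targets": [[0, 0, -0.04, 0, 0, 0, 0], [0, 0, -0.1, 0, 0, 0, 0], [0, 0, -0.5, 0, 0, 0, 0], [0, 0, -1.2, 0, 0, 0, 0], [0, 0, -2, 0, 0, 0, 0]]}}

```text
time_s: 10.82
position: [0.4544, -0.2666, 0.1712]
tool_rot: [[-0.934, -0.357, -0.001], [-0.357, 0.934, 0.001], [0.001, 0.002, -1.0]]
ft_force: [-0.4, -0.6, -0.3]
grip_width: -0.0003
```

Request:
{"name": "send_rows", "arguments": {"targets": [[0.5, 0.8, -0.5, 0, 0, 0, 0], [1, 1.8, -0.8, 0, 0, 0, 0], [1, 2.8, -0.8, 0, 0, 0, 0], [1, 3.6, -0.8, 0, 0, 0, 0], [1, 3.6, -0.8, 0, 0, 0, 0]]}}

```text
time_s: 11.45
position: [0.3428, -0.1148, 0.2109]
tool_rot: [[-0.933, -0.359, -0.0], [-0.359, 0.933, 0.0], [-0.0, 0.0, -1.0]]
ft_force: [0.4, 0.1, -0.7]
grip_width: 0.0001
```

Request:
{"name": "send_rows", "arguments": {"targets": [[0, 0, 0, 0, 0, 0, 0], [0, 0, 0, 0, 0, 0, 0], [0, 0, 0, 0, 0, 0, 0], [0, 0, 0, 0, 0, 0, 0], [0, 0, 0, 0, 0, 0, 0]]}}

```text
time_s: 12.08
position: [0.3438, -0.1168, 0.2107]
tool_rot: [[-0.934, -0.357, -0.0], [-0.357, 0.934, 0.0], [0.0, 0.0, -1.0]]
ft_force: [0.2, -1.5, -0.0]
grip_width: 0.0002
```

```bash
python3 look.py 4; python3 ptr.py 4 | sed -n '10,20p'; python3 - <<'E'
import cv2,numpy as np
a=cv2.imread('pics/side4.png');cv2.imwrite('pics/side4c.png',a)
E
```

```text
side 0 1046 tilt -0.0043 [-0.0043 -0.0052  0.0646] pointer rise mm -0.7266213737000038
side 4 1061 tilt -0.0019 [-0.0019 -0.0013  0.0646] pointer rise mm -0.318735493441219
top 0 1533 tilt -0.0028 [-0.0028  0.0029  0.0657] pointer rise mm -0.4647218406937322
top 4 1543 tilt 0.0059 [0.0059 0.0014 0.0655] pointer rise mm 0.9889698778367709
[ 0.34377389 -0.11667429  0.21073053] [0.44553822 0.18839347 0.40149995] 12.175
250 [67 68 72 72 73 76 77 76 88 85 86 87 89 94 -4  1 -1  0  4  0 -2 -1]
251 [61 64 66 68 68 71 70 69 78 76 79 83 86 -1 -4  2  4 -4 -3 -5 -3  0]
252 [59 59 62 62 62 66 71 66 73 69 72 74 -1  2 -4 -5 -3 -3  4  1 -1 -2]
253 [  56   53   55   60   58   59   63   64   71   65   70   75 1220    1    2   -4    3    1    1    4    0    0]
254 [49 48 55 51 57 59 56 60 61 59 65 74 -3  6  0 -3 -1  2 -3 -1  0 -1]
255 [42 46 50 49 49 48 53 54 56 60 63 64 -6  1  1 -3  1 -4  1 -2 -2 -3]
256 [45 43 39 46 44 47 51 53 54 54 58 59  3 -3 60  4  1 -2 -5  4  0 -6]
257 [36 39 44 45 48 46 46 46 46 50 50 50 -1 59 65 67 64 -1  1 -2  5 -2]
258 [32 32 37 36 38 36 43 48 50 52 47 49 -3 59 59 61 60 -4  0  0  1 -4]
259 [36 29 25 32 32 34 39 42 38 43 47 46 64 60 61 60  2 -7  3  3 -4  1]
260 [  22   27   27   26 1220   34   36   32   40   43   39   62   68   59   59   62   -4    0    0   -7    1   -1]
```

View pics/side4.png

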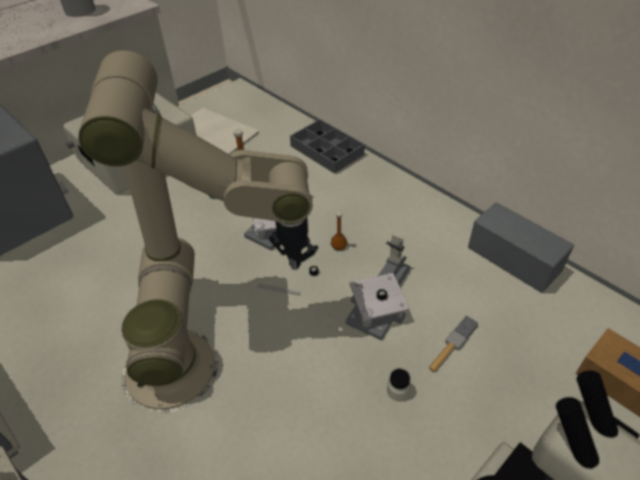

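View pics/top4.png

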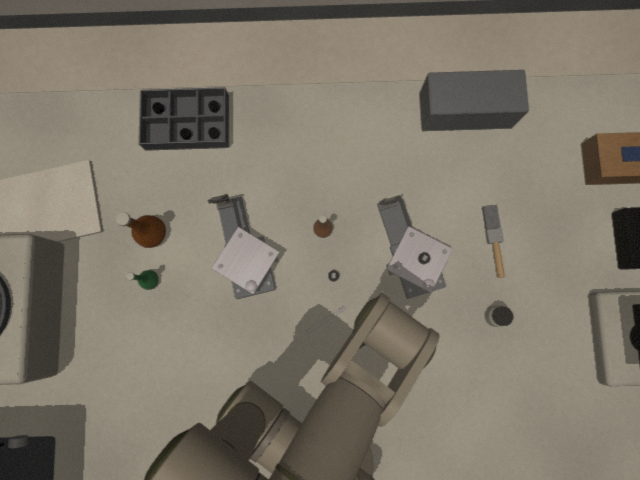

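The pictures show the plate back at rest with the specimen at (424,258), as at the start. Nothing else has moved and the arm is clear, so I'm handing in.

```bash
python3 -c "
from rig import env
print(env.close_job())"
```

```text
the job is handed in; nothing more can be done
None
```

I pressed the pad on the stage with the specimen, using the closed fingertips, and handed the job in at about 12 s. No verdict was reported.

- **Press:** The fingers met the pad at about 73.5 mm, as expected, and pressed it down to 62.1 mm and then 61.6 mm, with about 10–13 N vertical force.
- **Hold:** The pointer was held for about 3.9 s in all. At 62.1 mm, depth readings put the tip 27.4–28.6 mm above rest. The collar's middle measured about 29–30 mm above rest. The 0.5 mm nudge to 61.6 mm should have added about 1.2 mm; I did not picture it again there.
- **Release:** I raised the finger slowly, then moved the arm clear.

**Last checks:**
- **Plate:** It is back at rest. Its tilt reads −0.002 rad from the side camera and +0.006 rad from the top camera, which is within noise.
- **Specimen and scene:** The specimen, the collar, the empty stage and the bystanders look unmoved in the pictures. The arm hides part of the tweezers in the top view, but the side view shows them in place.
- **Disagreement:** The cameras differed by about 1 mm on the tip height, and the collar reading varied by about 1 mm. Both are well inside the ±6 mm band. There was a sideways friction force of up to about 9 N during the hold.

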